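Press a tube's stopper home in a guarded bench press and hold it

TASK

The rubber stopper of the sample tube standing in the bench press has crept out. Slide the press's clamp jaw shut until it grips the tube; then flip the safety catch on the left of its head all the way over towards you; and with the catch off pull the lever towards you and down as far as it goes, so that the ram, not your fingers, presses the stopper home. The stopper creeps back if the lever is let go, so finish while still holding the lever down, and leave the test-strip bottle beside the press standing where it is.

Things in the scene. Friction and masses are not known exactly. Their poses are not given: they have to be found in the camera images.
- press: Grey bench arbor press, fixed: base 240 x 130 x 18 mm, column at the back. Origin on the desk below the ram's axis; x points from its front to its back (base x -145 to +95 mm; away from the robot, within 0.35 rad), y to the left, z up. Head x -28 to 90, y -30 to 30, 150 to 212 mm above the desk; the square ram sticks out of its top to 252 mm.
- tube: Glass sample tube, 16 mm across, 80 mm long, loose, standing upright on the press's base (18 mm above the desk) inside a low round lip that leaves it a few mm of play. Origin at the centre of its underside, z up the tube. Clamped against the fixed V-shaped jaw behind it, it stands within 1 mm of the ram's axis (x = 0, y = 0 of the press).
- jaw_travel (a joint): Sliding clamp jaw in front of the tube: 0 = fully open, grows (m) as it slides along the press's +x; with the tube pushed back into the fixed jaw it meets it at about 0.024 (end of track 0.028). Starts between 0 and 0.012. Slides against about 4 N of friction and stays where it is left.
- jaw: The sliding jaw itself: a dark slide 29 mm wide with a steel V-shaped face, 28 to 58 mm above the desk, that grips the tube, and the thumb knob at its front end. Origin: the press's origin shifted along the press's x by the jaw's travel.
- jaw_knob (a point): Centre of the black upright thumb knob on the jaw's front end, 60 mm above the desk: a waisted post 13 to 18 mm across, from 42 to 72 mm above the desk, on a thin stem. 118 mm in front of the press's origin with the jaw fully open. Free above and on both sides: pinch it, or push its front.
- catch (a joint): Safety catch: 0 = on (its pawl stands in front of the lever's stop tooth and blocks the lever), grows (rad) as the thumb piece is flipped up and over towards the robot; stop at 1.95 = off. About 1.5 N of friction at the thumb piece keeps it where it is left.
- catch_thumb (a point): Black cross-bar of the catch's thumb piece (10 mm thick, 24 mm wide along the press's y) on a flat arm left of the head, 62 mm from the press's middle, 36 mm from the catch's axis. On: leans back, 35 degrees above level, 219 mm above the desk; it swings over the top to lean forward, 33 degrees above level. Free behind, above and on its left: push it from behind or pinch it.
- catch_hinge (a point): Point on the catch's axis (which runs along the press's y) beside the thumb piece: 18 mm in front of the press's origin, 198 mm above the desk.
- lever_angle (a joint): Press lever: 0 = rest (upright, leaning 10 degrees back), grows (rad) as the knob is pulled towards the robot and down; stop at 1.44. A spring (1 to 3 N at the knob) returns it when let go. It drives the ram down 21.5 mm per rad: the foot meets the stopper at about 1.02 and has it home at about 1.40. Fully down takes about 5 N at the knob.
- lever: The lever itself: hub and cam disc on the right side of the head, steel arm, black ball knob 28 mm across. Origin on the lever's axis in the middle of the head.
- lever_knob (a point): Centre of the lever's ball knob, 70 mm right of the press's middle, 125 mm from the lever's axis; 301 mm above the desk at rest, 216 mm fully pulled, then 97 mm in front of the press's origin. A round arm 11 mm thick joins it to the axis. Free above and on both sides.
- lever_hinge (a point): Point on the lever's axis (along the press's y) in the plane of the knob: 22 mm behind the press's origin, 178 mm above the desk.
- stopper (a joint): Rubber stopper in the tube's mouth: 0 = standing 8 mm proud, 0.008 = home (its flange on the glass). Pushed in against about 4 to 14 N; creeps back out when not held.
- stopper_top (a point): Centre of the stopper's top face (19 mm across), 114 mm above the desk at the start, 106 mm when home.
- ram: The ram: square steel bar, 16 mm, with a round foot 24 mm across whose underside is 136 mm above the desk at rest. Origin: the press's origin lowered by the ram's travel.
- strip_bottle: Bystander: white test-strip bottle with black cap, 50 mm across, 133 mm tall, upright and loose on the desk to the right of the press; origin at the centre of its underside.

How it is judged:
By the outcome, as a careful person would: the job done as asked, in the order asked, and still so for the second after the job is handed in, while the arm keeps its last pose, push and grip.
It also fails if it takes over 58 s, if anything falls off the work surface, if the arm or the gripper's body presses on something with over 40 N, if the wrist force passes 120 N, or if a joint passes its speed limit or range.

ROBOT

A 6-joint arm with a two-finger parallel gripper is mounted at the origin on a cart in front of the work surface, level with it; the furniture and walls round the work are solid. World frame = base frame: x ahead of the robot, y to its left, z up, the work surface at z = 0. Lengths are in m, angles in rad, forces in N, time in s.
With the tool pointing down it reaches from about 0.35 to 0.775 m from the base axis. Payload 7.3 kg.
Tool frame: the origin (TCP) lies midway between the tips of the shut fingers; the grasp point (between the pads) lies 19 mm behind it; z points along the fingers, y is the direction in which the jaws open and shut (so a half turn about z gives the same grasp; the last joint's range is limited). The gripper opens to 92 mm and grips with 3 to 60 N. Pads are 19 mm wide; open, the fingers measure 130 mm over their backs; the gripper's body (75 mm by 190 mm) begins 47 mm behind the grasp point.
Start: joints at [-1.478, 0.342, 1.524, -0, 1.275, -0.146], TCP at [0.124, -0.51, 0.227] pointing down, gripper open.
Joint ranges: [-2.53, 2.53], [-0.77, 2.02], [0.04, 2.7], [-1, 4.14], [0.28, 2.66], [-3.11, 3.11]. Speed limits (rad/s): [2.57, 2.57, 3.14, 3.14, 3.14, 3.14].

INTERFACE

Orientations are given as [roll, pitch, yaw] about the fixed x, y, z axes, in that order (R = Rz(yaw) Ry(pitch) Rx(roll)).
In Python, from cell import robot, imaging gives the robot as it stands. The module is installed in compiled form; this text tells all that it offers.
- The arm moves only by the tool send_rows, never from a script. Its argument "plan" is a list of rows, each a list of 3 entries, a list of its own where there are three numbers: the shift along the world's x, y, z in m, then the turn, a rotation vector about the world's x, y, z in rad, then the closure in counts, from 0 (fully open) to 255 (shut). A call has 1 to 20 rows; each row shifts and turns the commanded pose from where the row before left it; what a row does not reach is not made up. A row lasts 1/10 s, in which the tool goes at most 50 mm and 8.59 degrees, less where a joint would pass 70% of its speed; a pose out of reach is approached as far as the arm can. A call is refused whole if a number of a shift passes 0.05 or a number of a turn 0.15, either way. A call with a gripper value outside its range is refused whole. The fingers move at their own pace and stop on an object; "newtons" is the grip in N (left out, the last holds). Time passes only in rows, so rows that do not move let the fingers close. It gives the time, the measured TCP pose, the force and the opening at its end, in the units of the state.
- robot.observe(): the state, without advancing time (a new reading comes with each control period).
- imaging.read_camera(name): name is "side" or "top"; returns a dict with "pixels" (384x512x3 uint8, red, green, blue), "fx", "fy", "cx", "cy" (pixels), "dist_coeffs" ([k1, k2, p1, p2, k3] as OpenCV has them; the pictures are not rectified), "world_from_camera" (4x4, takes a point from camera to world coordinates). Camera axes: x right, y down, z forward; pixel columns grow to the right and rows downward; lengths in m; the calibration is good to about 2 mm. A picture is of the moment at which its call begins. There is no depth.
- robot.hand_in(): hands the job in, once; it reports no verdict.
The state is a dict: "time": time; "qpos": joint angles; "qvel": joint speeds; "joint_efforts": joint torques, N m; "tool_pos": TCP position; "tool_rot": TCP orientation; "contact_force": force on the tool from outside, world axes, zero at the start; "torque": the same for the moment, N m; "opening": finger opening in m.
Only numpy, scipy, OpenCV 4.12 (cv2) and the standard library are available. Lean on these libraries where they do the work, as an engineer would, in place of code of your own. Each camera call takes 0.05 s, during which the arm holds its last target.

## Working session

There is one attempt and no reset: what is moved stays moved. The work goes in short steps, Python scripts to look and compute and a tool call to move; the robot and the scene stay as the last step left them, time stands still between calls to the robot, and variables do not carry over. Pictures are saved under pics/ and viewed, and the job is handed in when it is done.

Besides the shell and the picture viewer there is one more tool, called after "Request:" as name([rows], argument=value, ...), one row to a line, values as JSON. send_rows: Moves the arm, as the interface text tells. Its arguments: {"type":"object","properties":{"plan":{"type":"array"},"newtons":{"type":"number"}},"required":["plan"]}

```bash
mkdir -p pics; cat > h.py <<'E'
from cell import robot, imaging
import numpy as np, cv2, pickle
def snap(n):
    out={}
    for c in ("side","top"):
        d=imaging.read_camera(c); out[c]=d
        cv2.imwrite(f"pics/{n}_{c}.png",cv2.cvtColor(d["pixels"],cv2.COLOR_RGB2BGR))
    pickle.dump(out,open(f"pics/{n}.pkl","wb")); return out
def KD(d):
    return np.array([[d["fx"],0,d["cx"]],[0,d["fy"],d["cy"]],[0,0,1]]),np.array(d["dist_coeffs"],float)
def proj(d,P):
    K,D=KD(d); T=np.linalg.inv(np.array(d["world_from_camera"]))
    P=np.atleast_2d(np.array(P,float)); r,_=cv2.Rodrigues(T[:3,:3])
    return cv2.projectPoints(P,r,T[:3,3],K,D)[0].reshape(-1,2)
def ray(d,uv):
    K,D=KD(d); T=np.array(d["world_from_camera"])
    n=cv2.undistortPoints(np.array([[uv]],float),K,D).ravel()
    v=T[:3,:3]@np.array([n[0],n[1],1]); return T[:3,3],v/np.linalg.norm(v)
def tri(d1,u1,d2,u2):
    o1,a=ray(d1,u1);o2,b=ray(d2,u2)
    s=np.linalg.lstsq(np.c_[a,-b],o2-o1,rcond=None)[0]
    p,q=o1+a*s[0],o2+b*s[1]; return (p+q)/2,np.linalg.norm(p-q)
def atz(d,uv,z):
    o,v=ray(d,uv); return o+v*(z-o[2])/v[2]
E
python3 - <<'E'
from h import *
o=snap("a")
for c in o: print(c,o[c]["fx"],np.round(o[c]["world_from_camera"],3).tolist())
s=robot.observe(); print({k:np.round(v,3).tolist() for k,v in s.items()})
E
```

```text
side 399.51070345328253 [[0.982, -0.118, 0.148, 0.468], [-0.189, -0.568, 0.801, -0.78], [-0.01, -0.814, -0.58, 0.657], [0.0, 0.0, 0.0, 1.0]]
top 370.4538513107717 [[0.003, -1.0, 0.013, 0.556], [-1.0, -0.003, -0.031, -0.094], [0.031, -0.013, -0.999, 1.058], [0.0, 0.0, 0.0, 1.0]]
{'time': 0.1, 'qpos': [-1.478, 0.343, 1.525, -0.0, 1.275, -0.146], 'qvel': [0.002, -0.002, -0.003, 0.002, 0.001, -0.002], 'joint_efforts': [0.002, -43.2, -24.469, 0.072, 0.053, -0.0], 'tool_pos': [0.124, -0.51, 0.226], 'tool_rot': [-3.14, -0.0, 0.239], 'contact_force': [-0.18, -0.326, -0.966], 'torque': [0.029, -0.037, 0.045], 'opening': 0.092}
```

View pics/a_side.png

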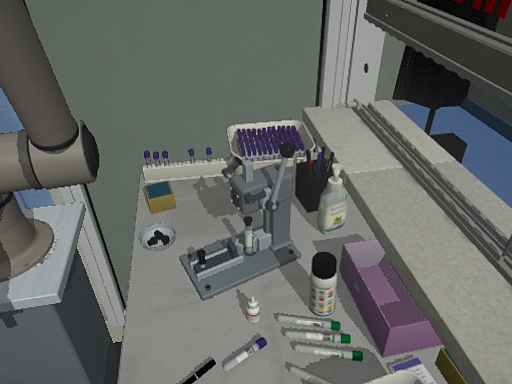

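View pics/a_top.png

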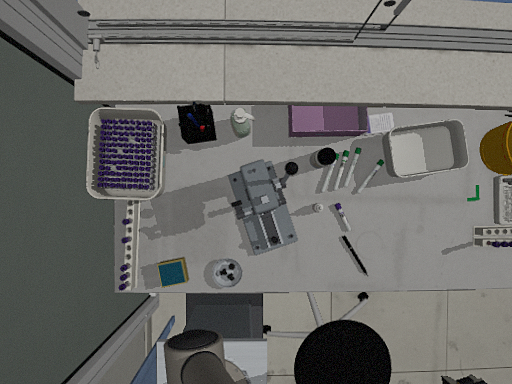

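```bash
python3 - <<'E'
import cv2
a=cv2.imread("pics/a_side.png")[120:330,150:370]; cv2.imwrite("pics/a_s2.png",cv2.resize(a,None,fx=2.8,fy=2.8,interpolation=cv2.INTER_CUBIC))
a=cv2.imread("pics/a_top.png")[135:265,210:350]; cv2.imwrite("pics/a_t2.png",cv2.resize(a,None,fx=4.5,fy=4.5,interpolation=cv2.INTER_CUBIC))
E
```

```text
(no output)
```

View pics/a_s2.png

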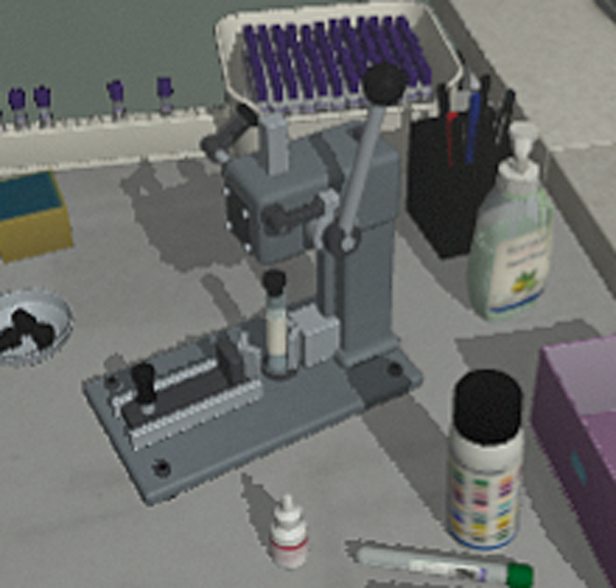

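View pics/a_t2.png

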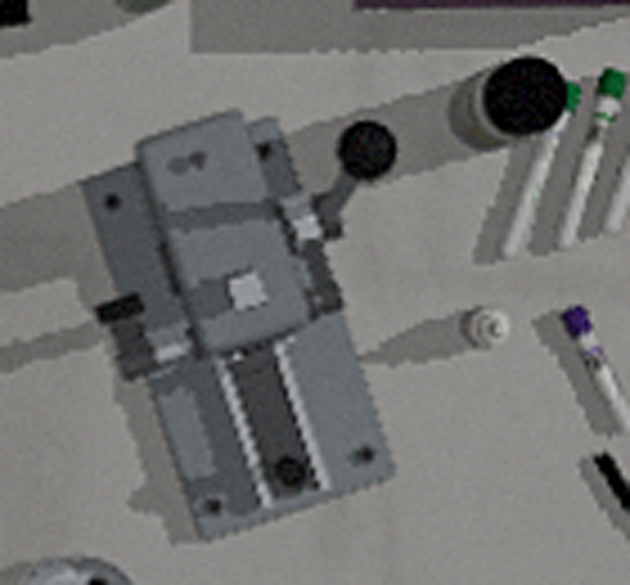

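```bash
cat >> h.py <<'E'
def W(p,P):
    P=np.atleast_2d(P); c,s=np.cos(p[2]),np.sin(p[2])
    return np.c_[p[0]+c*P[:,0]-s*P[:,1],p[1]+s*P[:,0]+c*P[:,1],P[:,2]]
E
python3 - <<'E'
from h import *
from scipy.optimize import least_squares
o=pickle.load(open("pics/a.pkl","rb"))
M=[("top",(-.145,.065,.018),(255.6,254.7)),("top",(-.145,-.065,.018),(297.1,240.1)),("top",(0,0,.252),(265.1,199.7)),
("top",(.0437,-.07,.301),(291.6,168.6)),("top",(.0115,.062,.219),(236.7,203.4)),
("side",(-.145,.065,.018),(180.4,258.2)),("side",(-.145,-.065,.018),(203.6,296)),("side",(.095,-.065,.018),(300,255)),
("side",(.0437,-.07,.301),(287.1,150.4)),("side",(0,0,.252),(247.5,164.6)),("side",(.0115,.062,.219),(237,161))]
f=lambda p:np.concatenate([proj(o[c],W(p,P))[0]-u for c,P,u in M])
r=least_squares(f,[.5,-.1,-.3],loss="soft_l1"); p=r.x
print(p); print(np.round(f(p).reshape(-1,2),1).tolist())
# independent triangulation
for n,a,b in [("knob",(291.6,168.6),(287.1,150.4)),("ram",(265.1,199.7),(247.5,164.6)),("jawknobtop",(274.7,239.4),(202.1,253))]:
    P,e=tri(o["top"],a,o["side"],b); print(n,P,e)
# jaw
k=atz(o["top"],(274.7,239.4),.072); d=k[:2]-p[:2]; c,s=np.cos(p[2]),np.sin(p[2]); print("jaw local",c*d[0]+s*d[1],-s*d[0]+c*d[1])
g=least_squares(lambda q: np.concatenate([proj(o["side"],W(p,[q[0],0,.060]))[0]-(202.3,257.5),proj(o["top"],W(p,[q[0],0,.072]))[0]-(274.7,239.4)]),[-.115]);print(g.x,g.fun)
print("tube/strip", atz(o["top"],(326.5,156.5),.133))
np.save("p.npy",p)
L=[(-.118,0,.06),(.0115,.062,.219),(.0437,-.07,.301),(-.097,-.07,.216)]; print(np.round(W(p,L),4).tolist())
E
```

```text
[ 0.5573044  -0.13941435  0.33610544]
[[-0.0, 0.5], [2.0, -0.2], [0.1, -0.9], [0.2, -1.1], [0.2, -0.5], [-2.3, -1.2], [-2.2, 2.1], [1.5, -1.6], [-0.5, -0.3], [-1.0, -2.1], [0.7, -0.2]]
knob [ 0.62097645 -0.1911152   0.30035672] 0.0032219895782491276
ram [ 0.55709158 -0.13961771  0.24732802] 0.003694361698089841
jawknobtop [ 0.4509398  -0.17556295  0.06850784] 0.004075309508752706
jaw local -0.11376727637822498 0.0019028671422966562
[-0.11272608] [-0.79652857 -1.16877633  0.54544853 -0.6049188 ]
tube/strip [ 0.66446414 -0.30074159  0.133     ]
[[0.4459, -0.1783, 0.06], [0.5477, -0.0771, 0.219], [0.6216, -0.1911, 0.301], [0.4888, -0.2375, 0.216]]
```

Request:
send_rows([
  [[0.024,0.027,0],[0,0,0.008],255],
  [[0.024,0.027,0],[0,0,0.008],255],
  [[0.024,0.027,0],[0,0,0.008],255],
  [[0.024,0.027,0],[0,0,0.008],255],
  [[0.024,0.027,0],[0,0,0.008],255],
  [[0.024,0.027,0],[0,0,0.008],255],
  [[0.024,0.027,0],[0,0,0.008],255],
  [[0.024,0.027,0],[0,0,0.008],255],
  [[0.024,0.027,0],[0,0,0.008],255],
  [[0.024,0.027,0],[0,0,0.008],255],
  [[0.024,0.027,0],[0,0,0.008],255],
  [[0.024,0.027,0],[0,0,0.008],255],
  [[0,0,-0.03],[0,0,0],255],
  [[0,0,-0.03],[0,0,0],255],
  [[0,0,-0.03],[0,0,0],255],
  [[0,0,-0.03],[0,0,0],255],
  [[0,0,0],[0,0,0],255],
], newtons=30)

```text
time: 1.8
tool_pos: [0.4099, -0.1845, 0.1036]
tool_rot: [-3.135, 0.005, 0.335]
contact_force: [-0.1, 0.2, -0.2]
opening: 0.0003
```

```bash
python3 - <<'E'
from h import *
o=snap("b"); s=robot.observe(); print({k:np.round(v,4).tolist() for k,v in s.items()})
p=np.load("p.npy"); d=np.array(s["tool_pos"])[:2]-p[:2];c,q=np.cos(p[2]),np.sin(p[2]);print("local",c*d[0]+q*d[1],-q*d[0]+c*d[1])
for c in o: print(proj(o[c],[s["tool_pos"]]))
a=cv2.imread("pics/b_side.png")[100:330,130:370]; cv2.imwrite("pics/b_s2.png",cv2.resize(a,None,fx=2.5,fy=2.5))
E
```

```text
{'time': 1.9, 'qpos': [-0.5938, 0.3577, 1.8825, -0.0001, 0.9024, 0.6422], 'qvel': [0.0006, -0.0298, -0.0296, -0.0009, 0.0016, 0.0015], 'joint_efforts': [0.0372, -36.7923, -17.6937, 0.0638, -0.0274, -0.0024], 'tool_pos': [0.4122, -0.1861, 0.107], 'tool_rot': [-3.1409, 0.0006, 0.3348], 'contact_force': [0.5867, -0.0335, 0.4845], 'torque': [-0.0414, -0.0181, 0.0453], 'opening': 0.0001}
local -0.15241262575492 0.0037669045321987935
[[179.68123489 245.58220673]]
[[280.03633099 255.28153202]]
```

View pics/b_s2.png

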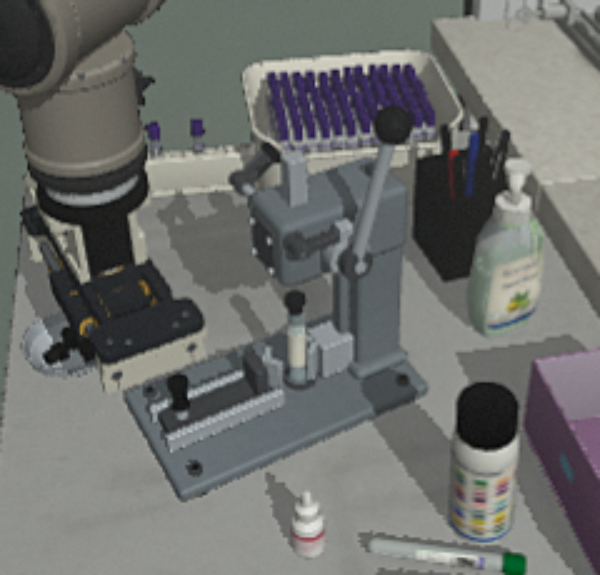

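Request:
send_rows([
  [[0,-0.002,-0.028],[0,0,0],255],
  [[0,-0.002,-0.027],[0,0,0],255],
  [[0.0047,0.0017,0],[0,0,0],255],
  [[0.0047,0.0017,0],[0,0,0],255],
  [[0.0047,0.0017,0],[0,0,0],255],
  [[0.0038,0.0013,0],[0,0,0],255],
  [[0.0038,0.0013,0],[0,0,0],255],
  [[0.0038,0.0013,0],[0,0,0],255],
  [[0.0028,0.001,0],[0,0,0],255],
  [[0,0,0],[0,0,0],255],
])

```text
time: 2.9
tool_pos: [0.4409, -0.1801, 0.0518]
tool_rot: [3.141, -0.0, 0.335]
contact_force: [-1.6, -0.4, 1.2]
opening: 0.0003
```

```bash
cat >> h.py <<'E'
def st():
    s=robot.observe(); p=np.load("p.npy"); d=np.array(s["tool_pos"])[:2]-p[:2];c,q=np.cos(p[2]),np.sin(p[2])
    f=s["contact_force"]
    print("t",s["time"],"local",np.round([c*d[0]+q*d[1],-q*d[0]+c*d[1],s["tool_pos"][2]],4),"F local",np.round([c*f[0]+q*f[1],-q*f[0]+c*f[1],f[2]],2),"rot",np.round(s["tool_rot"],3),"open",round(float(s["opening"]),4))
def crop(n,c,r0,r1,c0,c1):
    a=cv2.imread(f"pics/{n}_{c}.png")[r0:r1,c0:c1]; k=min(780/(c1-c0),580/(r1-r0))
    cv2.imwrite(f"pics/{n}_{c}_z.png",cv2.resize(a,None,fx=k,fy=k,interpolation=cv2.INTER_CUBIC))
E
python3 -c "
from h import *
st()"
```

```text
t 2.9 local [-0.1233  0.      0.0518] F local [-1.68  0.14  1.21] rot [ 3.141 -0.     0.335] open 0.0003
```

Request:
send_rows([
  [[0.0019,0.0007,0],[0,0,0],255],
  [[0.0019,0.0007,0],[0,0,0],255],
  [[0.0019,0.0007,0],[0,0,0],255],
  [[0.0019,0.0007,0],[0,0,0],255],
])

```text
time: 3.3
tool_pos: [0.4482, -0.1774, 0.0517]
tool_rot: [3.141, 0.0, 0.335]
contact_force: [-3.7, -2.9, 2.3]
opening: 0.0005
```

```bash
python3 -c "
from h import *
st()"
```

```text
t 3.3 local [-1.155e-01  1.000e-04  5.170e-02] F local [-4.46 -1.5   2.25] rot [3.141 0.    0.335] open 0.0005
```

Pushing with friction-level force. Continue in small steps.

Request:
send_rows([
  [[0.0019,0.0007,0],[0,0,0],255],
  [[0.0019,0.0007,0],[0,0,0],255],
  [[0.0014,0.0005,0],[0,0,0],255],
  [[0.0,0.0,0],[0,0,0],255],
])

```text
time: 3.7
tool_pos: [0.4517, -0.1761, 0.0516]
tool_rot: [-3.141, 0.004, 0.336]
contact_force: [-11.1, -9.5, 6.4]
opening: 0.0006
```

```bash
python3 -c "
from h import *
st();snap('c');crop('c','side',180,310,170,310);crop('c','top',150,270,220,340)"
```

```text
t 3.7 local [-0.1118  0.0002  0.0516] F local [-13.61  -5.29   6.4 ] rot [-3.141  0.004  0.336] open 0.0006
```

View pics/c_side_z.png

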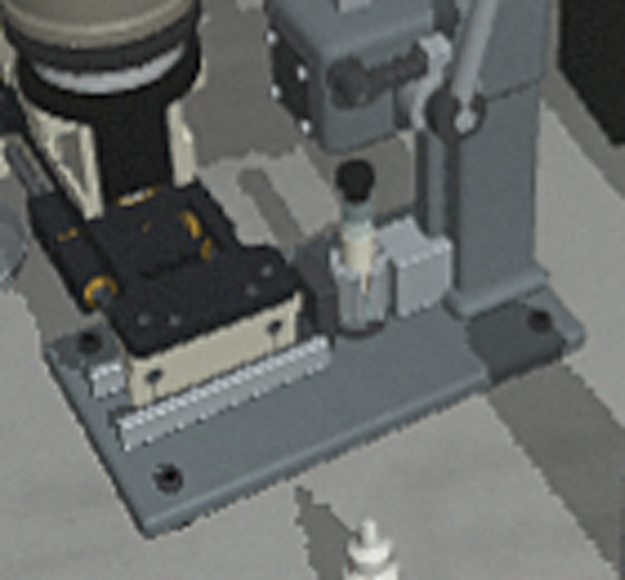

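Request:
send_rows([
  [[0.0009,0.0003,0],[0,0,0],255],
  [[0,0,0],[0,0,0],255],
  [[0,0,0],[0,0,0],255],
])

```text
time: 4.1
tool_pos: [0.4518, -0.176, 0.0516]
tool_rot: [-3.141, 0.005, 0.336]
contact_force: [-14.8, -11.3, 7.6]
opening: 0.0004
```

```bash
python3 -c "
from h import *
st()"
```

```text
t 4.1 local [-0.1117  0.0003  0.0516] F local [-17.75  -5.81   7.59] rot [-3.141  0.005  0.336] open 0.0004
```

Request:
send_rows([
  [[-0.019,-0.0066,0],[0,0,0],255],
  [[-0.019,-0.0066,0],[0,0,0],255],
  [[0,0,0.045],[0,0,0],255],
  [[0,0,0.045],[0,0,0],255],
  [[0,0,0.045],[0,0,0],255],
  [[0,0,0.045],[0,0,0],255],
  [[0,0,0.04],[0,0,0],255],
  [[0,0,0],[0,0,0],255],
  [[0,0,0],[0,0,0],255],
])

```text
time: 5.0
tool_pos: [0.4168, -0.188, 0.272]
tool_rot: [3.141, -0.002, 0.335]
contact_force: [-0.5, 1.0, -0.5]
opening: 0.0006
```

```bash
python3 -c "
from h import *
st();snap('d');crop('d','side',130,310,170,330);crop('d','top',135,270,210,350)"
```

```text
t 5.0 local [-0.1487  0.0005  0.272 ] F local [-0.13  1.13 -0.52] rot [ 3.141e+00 -2.000e-03  3.350e-01] open 0.0006
```

View pics/d_side_z.png

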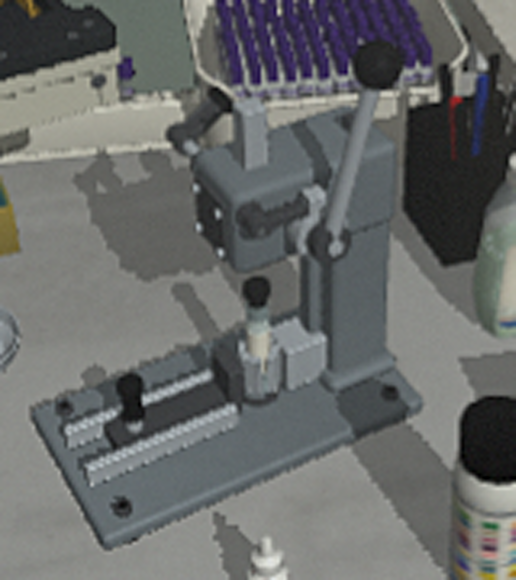

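View pics/d_top_z.png

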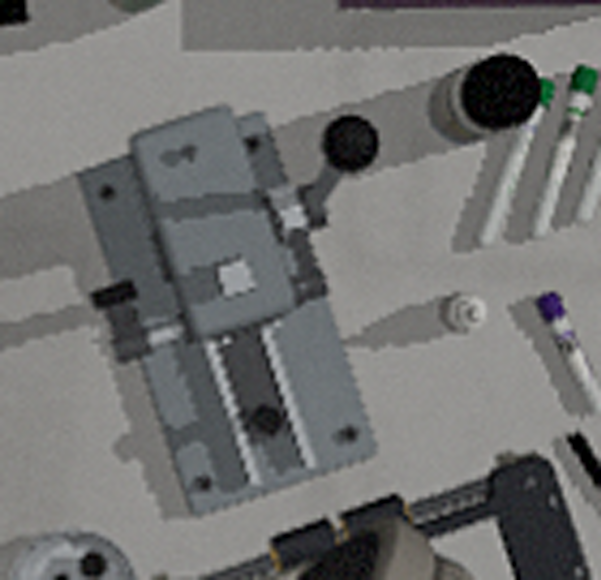

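Request:
send_rows([
  [[0.0302,0.0244,0],[0,0,0],255],
  [[0.0302,0.0244,0],[0,0,0],255],
  [[0.0302,0.0244,0],[0,0,0],255],
  [[0.0302,0.0244,0],[0,0,0],255],
  [[0.0304,0.0246,0],[0,0,0],255],
  [[0,0,0],[0,0,0],255],
  [[0,0,-0.029],[0,0,0],255],
  [[0,0,-0.029],[0,0,0],255],
  [[0,0,0],[0,0,0],255],
  [[0,0,0],[0,0,0],255],
])

```text
time: 6.1
tool_pos: [0.5669, -0.0663, 0.2132]
tool_rot: [-3.14, 0.002, 0.334]
contact_force: [0.8, -0.2, 1.4]
opening: 0.0007
```

```bash
python3 -c "
from h import *
st();snap('e');crop('e','side',100,310,150,350);crop('e','top',135,270,210,350)"
```

```text
t 6.1 local [0.0331 0.0659 0.2132] F local [ 0.68 -0.48  1.45] rot [-3.14e+00  2.00e-03  3.34e-01] open 0.0007
```

View pics/e_side_z.png

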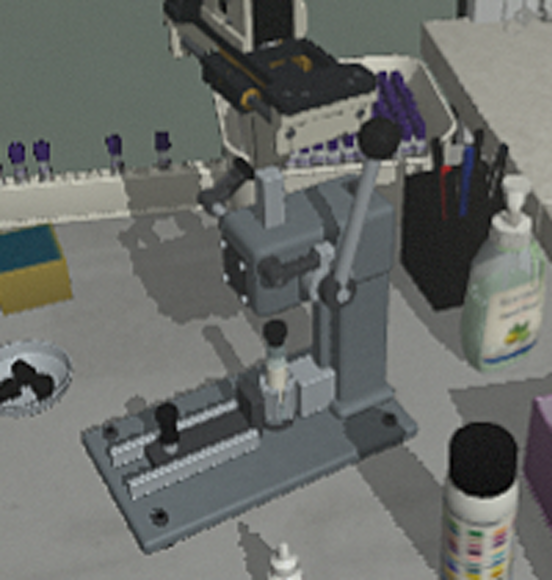

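View pics/e_top_z.png

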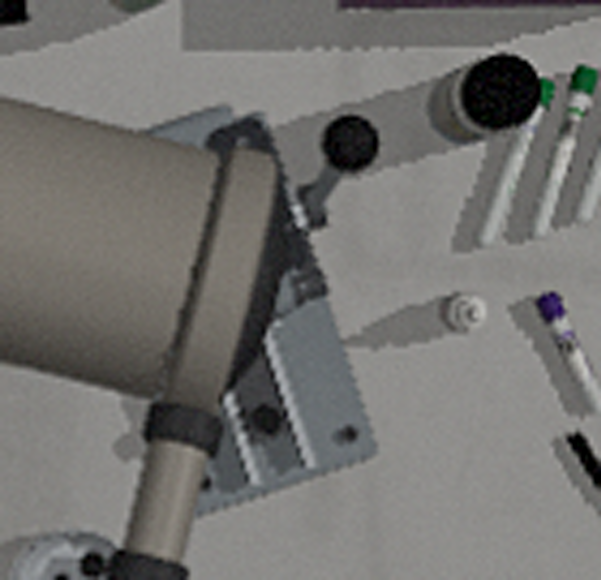

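Request:
send_rows([
  [[-0.0066,-0.0023,0],[0,0,0],255],
  [[-0.0057,-0.002,0.006],[0,0,0],255],
  [[-0.0057,-0.002,0.005],[0,0,0],255],
  [[-0.0085,-0.003,0.004],[0,0,0],255],
  [[-0.0085,-0.003,0.001],[0,0,0],255],
  [[-0.009,-0.0031,-0.001],[0,0,0],255],
  [[-0.008,-0.0028,-0.004],[0,0,0],255],
  [[-0.007,-0.0025,-0.004],[0,0,0],255],
  [[0,0,0],[0,0,0],255],
])

```text
time: 7.1
tool_pos: [0.5067, -0.087, 0.2195]
tool_rot: [-3.14, 0.003, 0.334]
contact_force: [0.2, 0.4, -0.0]
opening: 0.0004
```

```bash
python3 -c "
from h import *
st();snap('f');crop('f','side',100,250,180,320)"
```

```text
t 7.1 local [-0.0305  0.0662  0.2195] F local [ 0.27  0.3  -0.02] rot [-3.14e+00  3.00e-03  3.34e-01] open 0.0004
```

View pics/f_side_z.png

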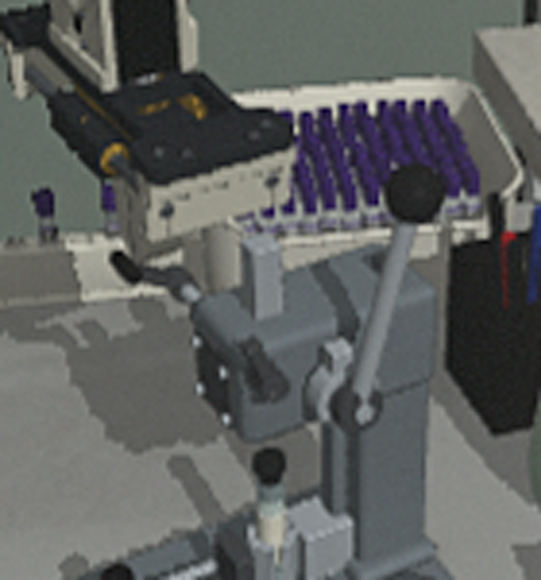

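```bash
python3 -c "
from h import *
o=pickle.load(open('pics/f.pkl','rb'));p=np.load('p.npy');s=robot.observe()
k=580/150
f=lambda P:print(np.round((proj(o['side'],P)-(180,100))*k))
f([s['tool_pos']]);
for th in (100,120,135,147): f(W(p,[[-.018+.036*np.cos(np.radians(th)),y,.198+.036*np.sin(np.radians(th))] for y in (.05,.062,.074)]+[[-.018,.062,.198]]))"
```

```text
[[150. 251.]]
[[171. 241.]
 [161. 230.]
 [151. 220.]
 [176. 284.]]
[[151. 254.]
 [141. 244.]
 [131. 233.]
 [176. 284.]]
[[139. 268.]
 [129. 257.]
 [119. 246.]
 [176. 284.]]
[[131. 280.]
 [121. 269.]
 [112. 258.]
 [176. 284.]]
```

Request:
send_rows([
  [[-0.003,-0.001,-0.003],[0,0,0],255],
  [[-0.002,-0.0007,-0.003],[0,0,0],255],
  [[0,0,0],[0,0,0],255],
])

```text
time: 7.5
tool_pos: [0.506, -0.088, 0.2169]
tool_rot: [3.139, -0.007, 0.335]
contact_force: [4.5, 4.9, 10.1]
opening: 0.0002
```

```bash
python3 -c "
from h import *
st();snap('g');crop('g','side',100,250,180,320)"
```

```text
t 7.5 local [-0.0315  0.0655  0.2169] F local [ 5.87  3.15 10.14] rot [ 3.139 -0.007  0.335] open 0.0002
```

View pics/g_side_z.png

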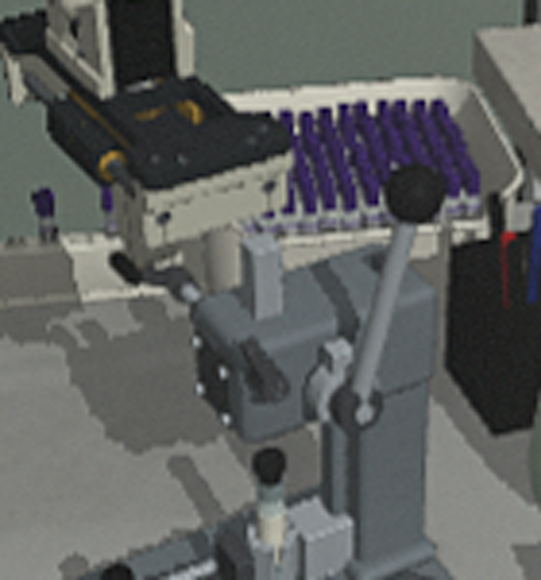

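Request:
send_rows([
  [[-0.001,-0.0003,-0.002],[0,0,0],255],
  [[0,0,0],[0,0,0],255],
  [[0,0,0],[0,0,0],255],
])

```text
time: 7.9
tool_pos: [0.5059, -0.088, 0.2163]
tool_rot: [3.138, -0.01, 0.335]
contact_force: [4.9, 6.9, 17.9]
opening: 0.0008
```

```bash
python3 -c "
from h import *
st()"
```

```text
t 7.9 local [-0.0316  0.0655  0.2163] F local [ 6.96  4.93 17.92] rot [ 3.138 -0.01   0.335] open 0.0008
```

Request:
send_rows([
  [[0.003,0.001,0.03],[0,0,0],255],
  [[0,0,0.04],[0,0,0],255],
  [[0,0,0.04],[0,0,0],85],
  [[0,0,0.04],[0,0,0],85],
  [[0.023,-0.0206,0],[0,0,0],85],
  [[0.023,-0.0206,0],[0,0,0],85],
  [[0.023,-0.0206,0],[0,0,0],85],
  [[0.023,-0.0206,0],[0,0,0],85],
  [[0.023,-0.0206,0],[0,0,0],85],
  [[0,0,0],[0,0,0],85],
  [[0,0,0],[0,0,0],85],
])

```text
time: 9.0
tool_pos: [0.6203, -0.191, 0.3612]
tool_rot: [-3.14, 0.002, 0.334]
contact_force: [-0.0, 0.1, 0.2]
opening: 0.0607
```

```bash
python3 -c "
from h import *
st();print(robot.observe()['tool_pos']);snap('i');crop('i','side',70,310,150,370)"
```

```text
t 9.0 local [ 0.0425 -0.0694  0.3612] F local [-0.    0.12  0.19] rot [-3.14e+00  2.00e-03  3.34e-01] open 0.0607
[ 0.62030805 -0.19095013  0.36124375]
```

View pics/i_side_z.png

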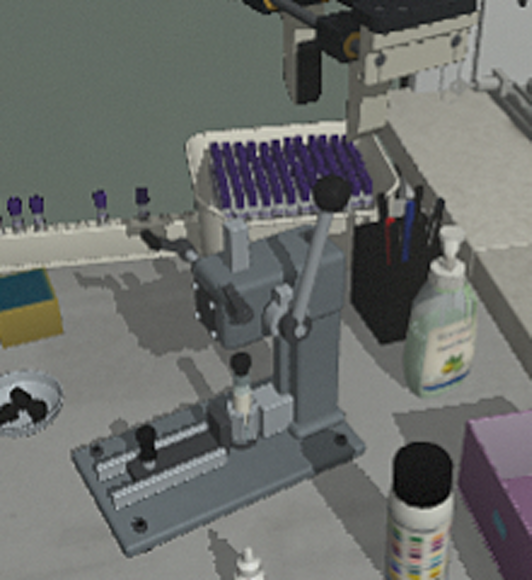

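Request:
send_rows([
  [[0,0,-0.026],[0,0,0],85],
  [[0,0,-0.026],[0,0,0],85],
  [[0,0,-0.026],[0,0,0],85],
  [[0,0,0],[0,0,0],85],
  [[0,0,0],[0,0,0],255],
  [[0,0,0],[0,0,0],255],
  [[0,0,0],[0,0,0],255],
  [[0,0,0],[0,0,0],255],
], newtons=20)

```text
time: 9.9
tool_pos: [0.6207, -0.1909, 0.2859]
tool_rot: [3.14, -0.001, 0.335]
contact_force: [0.5, 0.7, 0.4]
opening: 0.0336
```

```bash
python3 -c "
from h import *
st()
h=(22,178)
prev=None
for a in np.linspace(-10,72.5,16):
    x=22-125*np.sin(np.radians(a)); z=178+125*np.cos(np.radians(a))
    if prev: d=(x-prev[0])/1000; print(round(a,1),np.round([d*np.cos(.336),d*np.sin(.336),(z-prev[1])/1000],4).tolist(), round(z-19,1))
    prev=(x,z)
"
```

```text
t 9.9 local [ 0.0429 -0.0695  0.2859] F local [0.71 0.49 0.4 ] rot [ 3.14e+00 -1.00e-03  3.35e-01] open 0.0336
-4.5 [-0.0112, -0.0039, 0.0015] 283.6
1.0 [-0.0113, -0.004, 0.0004] 284.0
6.5 [-0.0113, -0.0039, -0.0008] 283.2
12.0 [-0.0112, -0.0039, -0.0019] 281.3
17.5 [-0.011, -0.0038, -0.0031] 278.2
23.0 [-0.0106, -0.0037, -0.0042] 274.1
28.5 [-0.0102, -0.0036, -0.0052] 268.9
34.0 [-0.0097, -0.0034, -0.0062] 262.6
39.5 [-0.0091, -0.0032, -0.0072] 255.5
45.0 [-0.0084, -0.0029, -0.0081] 247.4
50.5 [-0.0076, -0.0027, -0.0089] 238.5
56.0 [-0.0068, -0.0024, -0.0096] 228.9
61.5 [-0.0059, -0.0021, -0.0103] 218.6
67.0 [-0.0049, -0.0017, -0.0108] 207.8
72.5 [-0.0039, -0.0014, -0.0113] 196.6
```

Request:
send_rows([
  [[0,0,0],[0,0,0],255],
  [[0,0,0],[0,0,0],255],
  [[0,0,0],[0,0,0],255],
])

```text
time: 10.2
tool_pos: [0.6202, -0.1896, 0.2855]
tool_rot: [-3.14, -0.0, 0.336]
contact_force: [-2.8, 3.9, 3.2]
opening: 0.0264
```

```bash
python3 -c "
from h import *
st();snap('j');crop('j','side',70,310,150,370)"
```

```text
t 10.2 local [ 0.0428 -0.0681  0.2855] F local [-1.4   4.58  3.2 ] rot [-3.14  -0.     0.336] open 0.0264
```

View pics/j_side_z.png

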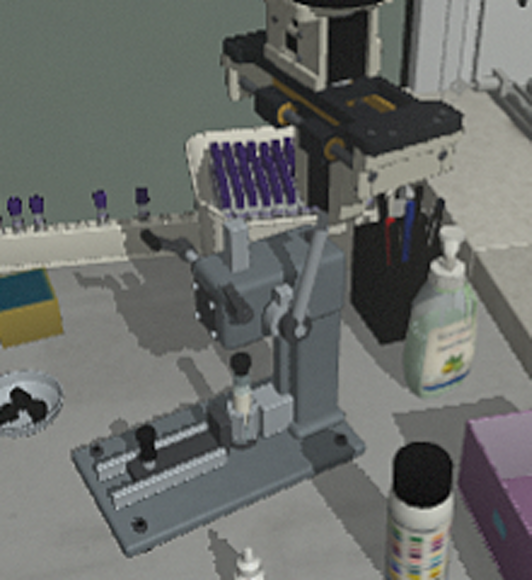

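Request:
send_rows([
  [[-0.0112,-0.0039,-0.001],[0,0,0],255],
  [[-0.0113,-0.004,-0.0005],[0,0,0],255],
  [[-0.0113,-0.0039,-0.001],[0,0,0],255],
  [[-0.0112,-0.0039,-0.002],[0,0,0],255],
  [[-0.011,-0.0038,-0.003],[0,0,0],255],
  [[0,0,0],[0,0,0],255],
], newtons=30)

```text
time: 10.9
tool_pos: [0.5634, -0.2092, 0.2797]
tool_rot: [-3.141, -0.002, 0.335]
contact_force: [-3.5, 7.4, 11.5]
opening: 0.0262
```

```bash
python3 -c "
from h import *
st();snap('k');crop('k','side',70,310,150,370)"
```

```text
t 10.9 local [-0.0173 -0.0679  0.2797] F local [-0.9   8.14 11.48] rot [-3.141e+00 -2.000e-03  3.350e-01] open 0.0262
```

View pics/k_side_z.png

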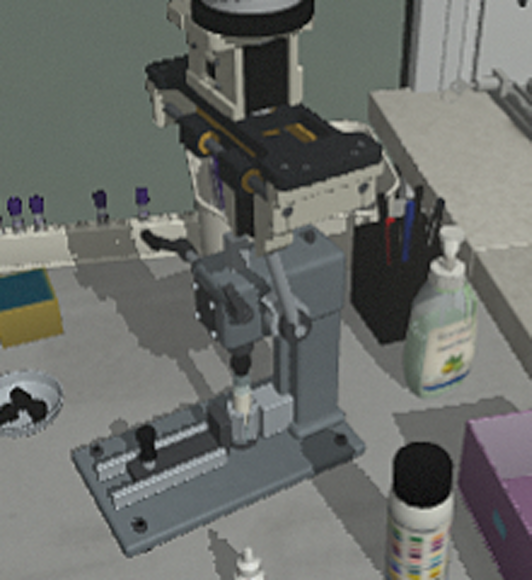

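Request:
send_rows([
  [[-0.0111,-0.0023,-0.003],[0,0,0],255],
  [[-0.0102,-0.0036,-0.0052],[0,0,0],255],
  [[-0.0097,-0.0034,-0.0062],[0,0,0],255],
  [[-0.0091,-0.0032,-0.0072],[0,0,0],255],
  [[-0.0084,-0.0029,-0.0081],[0,0,0],255],
  [[0,0,0],[0,0,0],255],
])

```text
time: 11.6
tool_pos: [0.5145, -0.2257, 0.2477]
tool_rot: [-3.141, 0.001, 0.334]
contact_force: [-4.8, 2.6, 6.8]
opening: 0.0264
```

```bash
python3 -c "
from h import *
st()"
```

```text
t 11.6 local [-0.0688 -0.0673  0.2477] F local [-3.66  4.04  6.83] rot [-3.141e+00  1.000e-03  3.340e-01] open 0.0264
```

Request:
send_rows([
  [[-0.0076,-0.0027,-0.0089],[0,0,0],255],
  [[-0.0068,-0.0024,-0.0096],[0,0,0],255],
  [[-0.003,-0.001,-0.0051],[0,0,0],255],
  [[-0.0029,-0.001,-0.0052],[0,0,0],255],
  [[-0.0025,-0.0008,-0.0054],[0,0,0],255],
  [[-0.0024,-0.0008,-0.0054],[0,0,0],255],
  [[0,0,0],[0,0,0],255],
])

```text
time: 12.3
tool_pos: [0.4902, -0.234, 0.2082]
tool_rot: [-3.14, 0.001, 0.335]
contact_force: [-4.4, 3.6, 5.3]
opening: 0.0264
```

```bash
python3 -c "
from h import *
st()"
```

```text
t 12.3 local [-0.0945 -0.0671  0.2082] F local [-2.95  4.86  5.26] rot [-3.14e+00  1.00e-03  3.35e-01] open 0.0264
```

Request:
send_rows([
  [[-0.0018,-0.0006,-0.0056],[0,0,0],255],
  [[-0.001,-0.0004,-0.005],[0,0,0],255],
  [[0,0,0],[0,0,0],255],
  [[0,0,0],[0,0,0],255],
])

```text
time: 12.7
tool_pos: [0.4872, -0.2351, 0.1986]
tool_rot: [-3.141, 0.001, 0.335]
contact_force: [-8.6, 4.1, 10.5]
opening: 0.0264
```

```bash
python3 -c "
from h import *
st()"
```

```text
t 12.7 local [-0.0977 -0.0672  0.1986] F local [-6.76  6.75 10.47] rot [-3.141e+00  1.000e-03  3.350e-01] open 0.0264
```

Request:
send_rows([
  [[0.001,0.0003,-0.003],[0,0,0],255],
  [[0,0,0],[0,0,0],255],
  [[0,0,0],[0,0,0],255],
  [[0,0,0],[0,0,0],255],
])

```text
time: 13.1
tool_pos: [0.487, -0.2352, 0.1963]
tool_rot: [-3.141, 0.004, 0.335]
contact_force: [-14.7, 2.8, 15.9]
opening: 0.0259
```

```bash
python3 -c "
from h import *
st();o=snap('m');crop('m','side',120,310,170,330);crop('m','top',135,270,210,350)
p=np.load('p.npy');k=580/190
print(np.round((proj(o['side'],W(p,[[0,0,.252],[0,0,.252-.031],[0,0,.106],[0,0,.098]]))-(170,120))*k))
"
```

```text
t 13.1 local [-0.0979 -0.0673  0.1963] F local [-12.92   7.5   15.91] rot [-3.141  0.004  0.335] open 0.0259
[[234. 130.]
 [235. 171.]
 [240. 308.]
 [241. 317.]]
```

View pics/m_side_z.png

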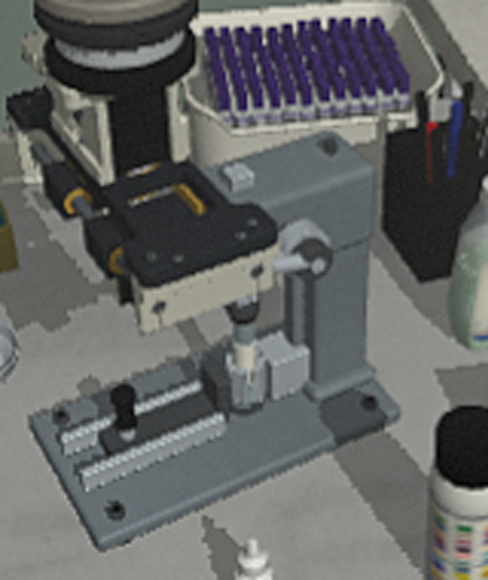

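View pics/m_top_z.png

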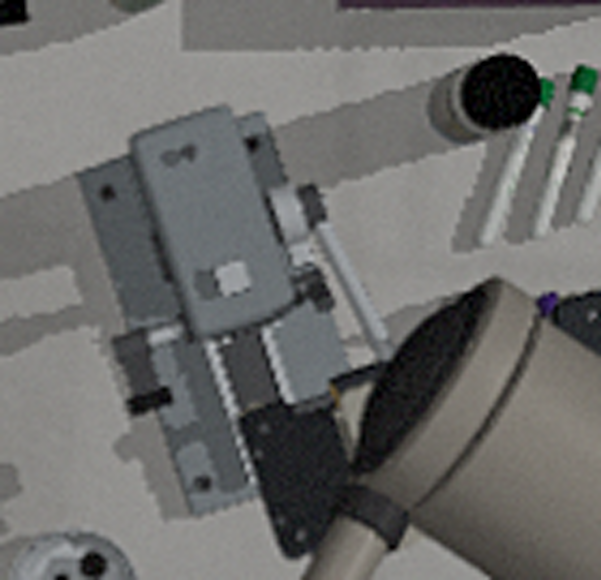

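Request:
send_rows([
  [[-0.002,-0.0007,-0.001],[0,0,0],255],
  [[0,0,0],[0,0,0],255],
  [[0,0,0],[0,0,0],255],
  [[0,0,0],[0,0,0],255],
])

```text
time: 13.6
tool_pos: [0.4867, -0.2353, 0.1956]
tool_rot: [3.141, -0.0, 0.335]
contact_force: [-8.3, 5.2, 15.1]
opening: 0.0266
```

```bash
python3 -c "
from h import *
st()"
```

```text
t 13.6 local [-0.0982 -0.0673  0.1956] F local [-6.15  7.65 15.14] rot [ 3.141 -0.     0.335] open 0.0266
```

Request:
send_rows([
  [[0,0,-0.001],[0,0,0],255],
  [[0,0,0],[0,0,0],255],
  [[0,0,0],[0,0,0],255],
  [[0,0,0],[0,0,0],255],
  [[0,0,0],[0,0,0],255],
  [[0,0,0],[0,0,0],255],
  [[0,0,0],[0,0,0],255],
  [[0,0,0],[0,0,0],255],
])

```text
time: 14.4
tool_pos: [0.4866, -0.2354, 0.1949]
tool_rot: [3.141, 0.0, 0.335]
contact_force: [-9.6, 5.1, 17.9]
opening: 0.0264
```

```bash
python3 -c "
from h import *
st();o=snap('n');crop('n','side',150,280,200,300)
p=np.load('p.npy');k=580/130
print(np.round((proj(o['side'],W(p,[[0,0,.221],[0,0,.114],[0,0,.106],[0,0,.098]]))-(200,150))*k))
"
```

```text
t 14.4 local [-0.0984 -0.0673  0.1949] F local [-7.39  7.99 17.9 ] rot [3.141 0.    0.335] open 0.0264
[[210. 116.]
 [217. 304.]
 [218. 317.]
 [218. 330.]]
```

View pics/n_side_z.png

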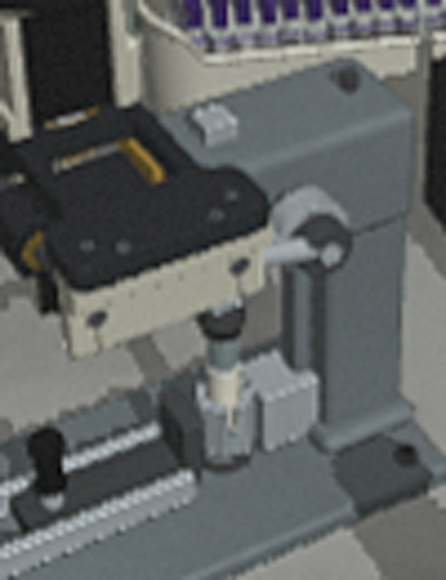

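Request:
send_rows([
  [[0,0,-0.0015],[0,0,0],255],
  [[0,0,0],[0,0,0],255],
  [[0,0,0],[0,0,0],255],
  [[0,0,0],[0,0,0],255],
])

```text
time: 14.9
tool_pos: [0.4866, -0.2355, 0.1943]
tool_rot: [3.14, -0.0, 0.335]
contact_force: [-10.9, 6.7, 24.1]
opening: 0.0263
```

```bash
python3 -c "
from h import *
st();snap('q')
def g(n): return cv2.imread(f'pics/{n}_side.png',0)[165:250,235:300].astype(np.float32)
for a,b in (('m','n'),('n','q')):
  for r in ((5,25,3,20),(52,62,8,22)):
    A=g(a)[r[0]:r[1],r[2]:r[3]];B=g(b)[r[0]:r[1],r[2]:r[3]]
    print(a,b,cv2.phaseCorrelate(A.copy(),B.copy()))"
```

```text
t 14.9 local [-0.0984 -0.0674  0.1943] F local [-8.04  9.91 24.11] rot [ 3.14  -0.     0.335] open 0.0263
m n ((-0.3575538687024711, 0.4322570356369688), 1.0873787343502044)
m n ((0.36727607958985686, -0.014168460060766108), 1.0447007075945536)
n q ((-0.09896006376949451, 0.278239677654323), 1.0370237410068512)
n q ((0.4836472191899315, -0.14445139646470562), 0.9700066880385081)
```

Force rises steeply with almost no travel, so the lever is on its stop. Handing in while holding it down.

```bash
python3 -c "
from h import *
print(robot.hand_in()); st()"
```

```text
the job is handed in; nothing more can be done
None
the job is handed in; nothing more can be done
```

The press job is done and handed in at about 15 s, with the gripper still holding the lever down on its stop. No verdict came back, so this rests on my own checks.

- **Jaw:** I pushed the jaw shut by its thumb knob. At about 0.024 travel it stopped moving while the force rose to about 18 N. Later pictures show it still closed on the tube.
- **Catch:** I pushed it over towards the robot from behind. It stopped moving as the force rose to about 18 N, and the pictures show it leaning forward with the pawl turned clear.
- **Lever and stopper:** I pinched the ball knob and pulled it round its arc. At the end the tool was at knob height. The last 1.5 mm commanded gave only 0.6 mm of travel while the downward push rose to about 24 N. In the side view the ram is down to within about a pixel of where I expected, about 31 mm, with its foot on the stopper, which looks seated on the glass. I could only judge that from the picture, not measure it.
- **Bottle:** the test-strip bottle is where it was.

**Discrepancies:**
- The gripper read about 26 mm on the 28 mm ball.
- There is a small sideways force of about 8–10 N at the lever knob from a 1–2 mm misalignment.
- The last image-shift check was too noisy to confirm the ram's depth to better than about 1 mm.

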